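Refit the turntable knob and register it

TASK

Put the loose wing knob back on the drive unit: set it upright on the flat-sided shaft, press lightly and turn it slowly until it drops fully home on the shaft collar. Then press the flat square key on the same unit with a finger, firmly (at least 5 N) for about half a second, so that the unit registers the knob, and let go of everything. Leave the coach, the sanding block and the tape roll where they are.

Things in the scene. Friction and masses are not known exactly. Their poses are not given: they have to be found in the camera images.
- knob_center (a point): Loose black wing knob, upright, 56 mm tall, 0.12 kg: round skirt 60 mm across, 26 mm high, under a grip bar 92 long, 20 wide, 30 high. Point: on its axis half-way up, 28 mm above the underside (bar's middle 13 mm higher); z up, x along the bar. Slot in the underside: 28.5 mm along x, 14.5 along y, 21 deep, chamfered; fits either way round (half a turn is the same).
- drive_unit: Grey box fixed to the table, 120 mm along its x, 220 along its y, top face 45 mm up. Origin: centre of its underside; z up, x away from its vented front (the side near the robot). On top: the shaft, 55 mm to the +y side, and the flat key, 60 mm to the -y side.
- shaft_top (a point): Centre of the shaft's top end, 66 mm above the table; box axes. Steel blade, 26 x 12 mm in section, 18 mm tall above a round collar (32 mm across). Its long side lies within 0.6 rad of the box's x axis, angle not given: see or feel it. Stiff to turn (0.15 N m): a lightly pressed knob slides round on it. knob_center is 28 mm above this point on top of the shaft, 10 mm when home on the collar.
- flat_key: The flat square grey key, 36 x 36 mm, on a black surround, 115 mm from the shaft to the box's -y side. Origin: centre of its top face, 3 mm above the box's top; z up, box axes. Pressed down it yields at most 2 mm on a stiff spring (4 N at 1 mm, 8 N at 2 mm, then solid) and springs back.
- coach_mid (a point): Blue model coach with a grey roof, standing on its wheels, 19 x 116 x 36 mm, bystander; the point is its centre.
- sanding_block_mid (a point): Brown sanding block, 35 x 64 x 22 mm, bystander; the point is its centre.
- masking_tape_mid (a point): Roll of masking tape lying flat, 104 mm across, 25 mm high, bystander; the point is its centre.

How it is judged:
By the outcome, as a careful person would: the job done as asked, in the order asked, and still so for the second after the job is handed in, with the robot touching nothing.
It also fails if it takes over 58 s, if anything falls off the work surface, if the arm or the gripper's body presses on something with over 40 N, if the wrist force passes 120 N, or if a joint passes its speed limit or range.

ROBOT

A 6-joint arm with a two-finger parallel gripper is mounted at the origin on a cart in front of the work surface, level with it; the furniture and walls round the work are solid. World frame = base frame: x ahead of the robot, y to its left, z up, the work surface at z = 0. Lengths are in mm, angles in rad, forces in N, time in s.
With the tool pointing down it reaches from about 400 to 925 mm from the base axis. Payload 12.5 kg.
Tool frame: the origin (TCP) lies midway between the tips of the shut fingers; the grasp point (between the pads) lies 19 mm behind it; z points along the fingers, y is the line along which they close (so a half turn about z gives the same grasp; the last joint's range is limited). The gripper opens to 95 mm and grips with 3 to 60 N. Pads are 20 mm wide; open, the fingers measure 119 mm over their backs; the gripper's body (75 mm by 180 mm) begins 59 mm behind the grasp point.
Start: joints at [-1.44, 0.491, 1.559, -0, 1.092, -0.106], TCP at [146.643, -607.571, 214.661] pointing down, gripper open.
Joint ranges: [-3.1, 3.1], [-0.84, 2.19], [0.05, 2.79], [-1.13, 4.28], [0.06, 2.93], [-2.69, 2.69]. Speed limits (rad/s): [2.22, 2.22, 2.79, 3.14, 3.14, 3.14].

INTERFACE

Orientations are given as [roll, pitch, yaw] about the fixed x, y, z axes, in that order (R = Rz(yaw) Ry(pitch) Rx(roll)).
In Python, from cell import state, read_camera, camera_info, env gives the robot as it stands.
- The arm moves only by the tool move_arm, never from a script. Its argument "commands" is a list of rows, each a list of 3 entries, a list of its own where there are three numbers: the shift along the world's x, y, z in cm, then the turn, a rotation vector about the world's x, y, z in degrees, then the opening, from 0 (shut) to 1 (fully open). A call has 1 to 10 rows; each row shifts and turns the commanded pose from where the row before left it; what a row does not reach is not made up. A row lasts 1/10 s, in which the tool goes at most 50 mm and 8.59 degrees, less where a joint would pass 70% of its speed; a pose out of reach is approached as far as the arm can. A call with a gripper value outside its range is refused whole. The fingers move at their own pace and stop on an object; the grip force is fixed at half the most. Time passes only in rows, so rows that do not move let the fingers close. It gives the time, the measured TCP pose, the force, the opening and the grip force at its end, in the units of the state.
- state(): the state, without advancing time (a new reading comes with each control period).
- read_camera(name): name is "scene" or "top" or "wrist"; returns the picture (480x640x3 uint8, blue, green, red); there is no depth.
- camera_info(name): a dict with "K" (3x3 intrinsics, pixels), "cam_to_world" (4x4, takes a point from camera to world coordinates). Camera axes: x right, y down, z forward; pixel columns grow to the right and rows downward; lengths in mm; the calibration is good to about 2 mm. A picture is of the moment at which its call begins: read the wrist's pose just before it. camera_info takes no time and is no camera call; for the wrist camera it gives the pose at the moment of the call.
- env.job_done(): hands the job in; it is judged then, once.
The state is a dict: "t": time; "joints": joint angles; "qvel": joint speeds; "tau": joint torques, N m; "eef_pos": TCP position; "tcp_rot": TCP orientation; "ft_force": force on the tool from outside, world axes, zero at the start; "moment": the same for the moment, N m; "opening": opening from 0.0 (shut) to 1.0 (fully open); "grip_force": force on a finger pad.
Only numpy, scipy, OpenCV 4.12 (cv2) and the standard library are available. Lean on these libraries where they do the work, as an engineer would, in place of code of your own. Each camera call takes 0.05 s, during which the arm holds its last target. There are 200 camera calls.

## Working session

There is one attempt and no reset: what is moved stays moved. The work goes in short steps, Python scripts to look and compute and a tool call to move; the robot and the scene stay as the last step left them, time stands still between calls to the robot, and variables do not carry over. Pictures are saved under pics/ and viewed, at most 10 in all, crops included, and the job is handed in when it is done.

Besides the shell and the picture viewer there is one more tool, called after ">>>" as name([rows], argument=value, ...), one row to a line, values as JSON. move_arm: Moves the arm, as the interface text tells. Its arguments: {"type":"object","properties":{"commands":{"type":"array"}},"required":["commands"]}

```bash
mkdir -p pics; cat > h.py <<'E'
import numpy as np, cv2
from cell import state, read_camera, camera_info, env
def ray(ci,u,v,z):
    K=np.array(ci["K"]);T=np.array(ci["cam_to_world"])
    d=T[:3,:3]@np.linalg.solve(K,[u,v,1.]);o=T[:3,3]
    return o+d*(z-o[2])/d[2]
def px(ci,p):
    K=np.array(ci["K"]);T=np.array(ci["cam_to_world"])
    q=K@(T[:3,:3].T@(np.array(p)-T[:3,3]));return q[:2]/q[2]
E
python3 - <<'E'
from h import *
for n in("top","scene"):
    im=read_camera(n);cv2.imwrite(f"pics/{n}0.png",im);ci=camera_info(n);print(n,np.round(ci["K"],1).tolist(),np.round(ci["cam_to_world"],3).tolist())
print(state())
E
```

```text
top [[482.1, 0.0, 319.1], [0.0, 482.1, 238.6], [0.0, 0.0, 1.0]] [[-0.006, -0.992, 0.122, 418.353], [-1.0, 0.006, -0.003, 25.916], [0.003, -0.122, -0.992, 935.868], [0.0, 0.0, 0.0, 1.0]]
scene [[455.0, 0.0, 320.8], [0.0, 455.0, 243.6], [0.0, 0.0, 1.0]] [[-0.871, -0.245, 0.427, 137.523], [-0.492, 0.445, -0.748, 667.03], [-0.007, -0.861, -0.508, 522.765], [0.0, 0.0, 0.0, 1.0]]
{'t': 0.1, 'joints': array([-1.43956064e+00,  4.91506728e-01,  1.55937866e+00, -7.28710607e-07,
        1.09169107e+00, -1.05585515e-01]), 'qvel': array([ 0.001071  , -0.00093004, -0.00057598,  0.00041139,  0.0012519 ,
       -0.00054244]), 'tau': array([ 4.65450139e-03, -6.13623548e+01, -2.58605397e+01,  6.94576604e-02,
        4.70563956e-02, -5.55392728e-05]), 'eef_pos': array([ 146.63701922, -607.34126996,  214.11894586]), 'tcp_rot': array([-3.14061426e+00, -1.03039396e-04,  2.36821488e-01]), 'ft_force': array([-0.09190393, -0.0945082 , -0.32372879]), 'moment': array([0.00854328, 0.02760001, 0.05428307]), 'grip_force': 0.0, 'opening': 0.9963807591298487}
```

View pics/top0.png

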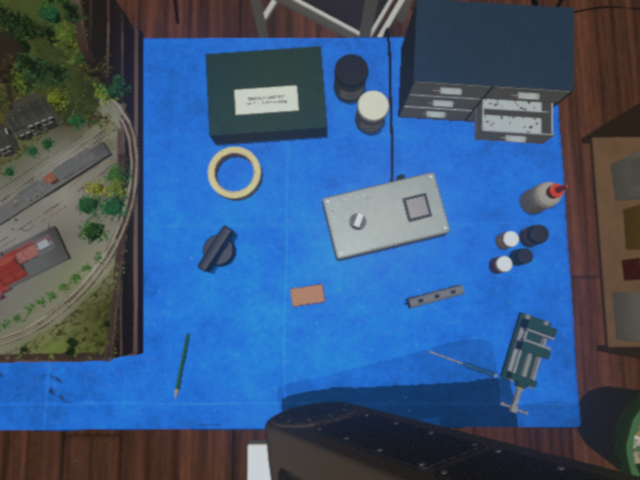

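View pics/scene0.png

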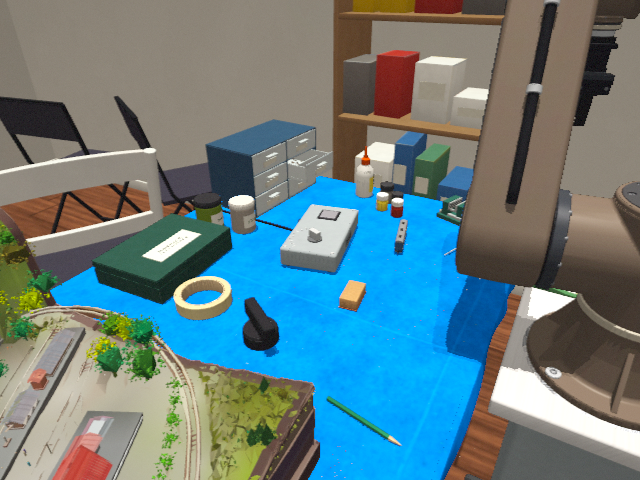

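The top view shows the knob near (217,249), the shaft at (358,221), the key at (417,207), the tape at (234,173), the block at (307,295) and the coach at (435,296). I'll measure these and take an enlarged crop.

```bash
python3 - <<'E'
from h import *
im=cv2.imread("pics/top0.png");ci=camera_info("top")
hsv=cv2.cvtColor(im,cv2.COLOR_BGR2HSV)
def comp(m,x0,y0,x1,y1):
    w=np.zeros_like(m);w[y0:y1,x0:x1]=m[y0:y1,x0:x1]
    c=max(cv2.findContours(w,0,1)[0],key=cv2.contourArea);return c,cv2.minAreaRect(c)
grey=((hsv[...,1]<60)&(hsv[...,2]>90)).astype('u1')*255
c,r=comp(grey,310,160,460,270);print("box",r)
for p in cv2.boxPoints(r):print(p,ray(ci,*p,45).round(1))
dark=(hsv[...,2]<110).astype('u1')*255
c,r=comp(dark,185,215,260,290);print("knob",r,[ray(ci,*p,30).round(1) for p in cv2.boxPoints(r)])
print("key",ray(ci,417,207,48),"shaft",ray(ci,358,221,66),"knob",ray(ci,217,249,50))
a=cv2.resize(im[215:285,180:260],(400,350),interpolation=cv2.INTER_CUBIC)
b=cv2.resize(im[200:242,335:383],(400,350),interpolation=cv2.INTER_CUBIC)
cv2.imwrite("pics/z.png",np.hstack([a,b]))
E
```

```text
box ((385.4117736816406, 215.14707946777344), (63.54433059692383, 115.68949127197266), 75.96376037597656)
[321.58826 198.35295] [604.5  17.9  45. ]
[433.82355 170.29414] [ 657.5 -195.3   45. ]
[449.2353  231.94121] [ 539.4 -219.9   45. ]
[337. 260.] [488.1  -9.9  45. ]
knob ((218.00001525878906, 251.50001525878906), (30.405588150024414, 48.790367126464844), 45.0) [array([494.7, 266.2,  30. ]), array([560. , 202.5,  30. ]), array([518.7, 161.1,  30. ]), array([454.1, 224.9,  30. ])]
key [ 586.39550588 -160.57062176   48.        ] shaft [557.61302859 -48.16410871  66.        ] knob [509.33743287 211.56362053  50.        ]
```

View pics/z.png

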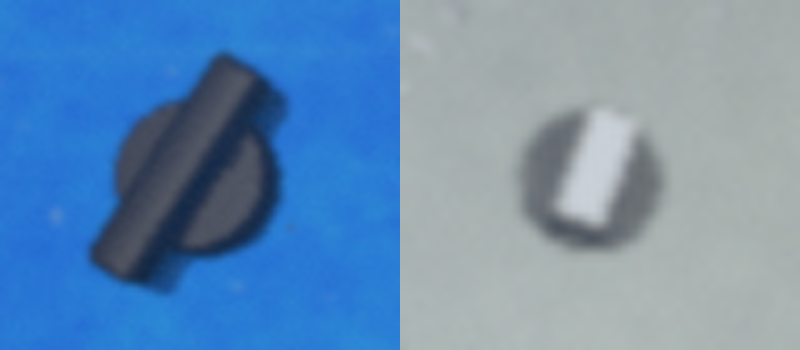

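Left crop: the bar's top corners are at about (228,58), (265,80), (92,255) and (132,280). Right crop: the blade's top corners are at about (595,108), (637,120), (605,225) and (557,212). I'll turn these into positions and angles.

```bash
cat > m.py <<'E'
from h import *
ci=camera_info("top")
f=lambda L,s,ox,oy,z:[ray(ci,ox+x/s,oy+y/s,z) for x,y in L]
def rep(n,P):
    P=np.array(P);d=(P[0]+P[1]-P[2]-P[3])/2;print(n,P.mean(0).round(1),"len",np.hypot(*d[:2]).round(1),"deg",np.degrees(np.arctan2(d[1],d[0])).round(1))
rep("bar",f([(228,58),(265,80),(92,255),(132,280)],5,180,215,56))
rep("blade",f([(195,108),(237,120),(205,225),(157,212)],8.333,335,200,66))
E
python3 m.py
```

```text
bar [509.6 212.3  56. ] len 87.1 deg -33.3
blade [559.6 -49.7  66. ] len 24.5 deg -19.2
```

>>> move_arm([
  [[4.5,2,0],[0,0,-5],0.7],
  [[4.5,2,0],[0,0,-5],0.7],
  [[4.5,2,0],[0,0,-5],0.7],
  [[4.5,2,0],[0,0,-5],0.7],
  [[4,2.5,0],[0,0,-5],0.7],
  [[3,4,0],[0,0,-5],0.7],
  [[3,4,0],[0,0,-5],0.7],
  [[2,4.5,0],[0,0,-5],0.7],
  [[2,4.5,0],[0,0,-5],0.7],
  [[1,4.8,0],[0,0,-2.7],0.7],
])

```text
t: 1.1
eef_pos: [477.6, -282.7, 214.3]
tcp_rot: [-3.142, 0.0, -0.599]
ft_force: [0.7, -0.6, -0.2]
opening: 0.701
grip_force: 0.0
```

>>> move_arm([
  [[0.3,4.95,0],[0,0,0],0.7],
  [[0.3,4.95,0],[0,0,0],0.7],
  [[0.3,4.95,0],[0,0,0],0.7],
  [[0.3,4.95,0],[0,0,0],0.7],
  [[0.3,4.95,0],[0,0,0],0.7],
  [[0.3,4.95,0],[0,0,0],0.7],
  [[0.3,4.95,0],[0,0,0],0.7],
  [[0.3,4.95,0],[0,0,0],0.7],
  [[0.3,4.95,0],[0,0,0],0.7],
  [[0.3,4.95,0],[0,0,0],0.7],
])

```text
t: 2.1
eef_pos: [506.3, 212.6, 214.6]
tcp_rot: [3.141, 0.0, -0.596]
ft_force: [1.6, 0.1, 0.0]
opening: 0.699
grip_force: 0.0
```

>>> move_arm([
  [[0,0,0],[0,0,0],0.7],
  [[0,0,0],[0,0,0],0.7],
])

```text
t: 2.3
eef_pos: [506.2, 211.2, 214.2]
tcp_rot: [3.141, 0.001, -0.593]
ft_force: [0.1, -0.8, 0.4]
opening: 0.699
grip_force: 0.0
```

```bash
python3 - <<'E'
from h import *
ci=camera_info("wrist");im=read_camera("wrist");cv2.imwrite("pics/w1.png",im)
s=state();print(s["eef_pos"],s["tcp_rot"],np.round(ci["cam_to_world"],3).tolist(), px(ci,[509.6,212.3,56]))
import pickle;pickle.dump(ci,open("w1.pkl","wb"))
E
```

```text
[506.2970865  210.20297624 214.29276954] [ 3.14062989e+00  4.64812840e-04 -5.94954007e-01] [[-0.559, -0.799, -0.22, 567.34], [-0.829, 0.54, 0.146, 169.577], [0.001, 0.264, -0.965, 384.899], [0.0, 0.0, 0.0, 1.0]] [320.33013765 222.42414876]
```

View pics/w1.png

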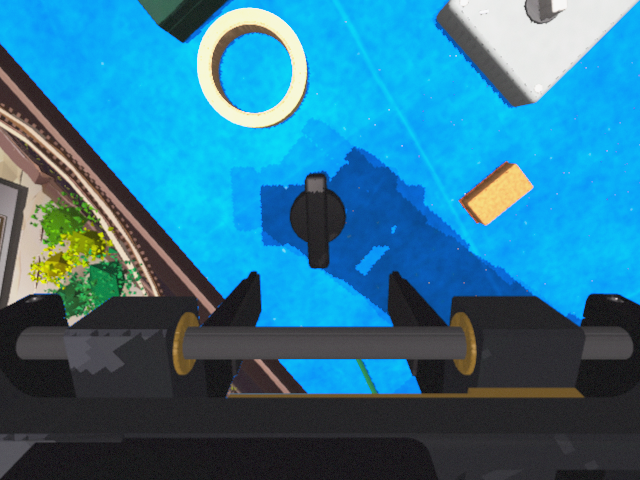

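The wrist view shows the bar running from about (316,176) to (319,266). That agrees with the top estimate to within 2 mm, so I'll descend and grasp.

>>> move_arm([
  [[0.35,0.25,-4],[0,0,1.5],0.7],
  [[0,0,-4],[0,0,0],0.7],
  [[0,0,-4],[0,0,0],0.7],
  [[0,0,-3],[0,0,0],0.7],
  [[0,0,-2],[0,0,0],0.7],
  [[0,0,-1.4],[0,0,0],0.7],
  [[0,0,0],[0,0,0],0.7],
  [[0,0,0],[0,0,0.0],0.7],
])

```text
t: 3.15
eef_pos: [510.5, 211.9, 31.0]
tcp_rot: [3.141, 0.0, -0.571]
ft_force: [-0.1, -0.2, -0.1]
opening: 0.701
grip_force: 0.0
```

>>> move_arm([
  [[0,0,0],[0,0,0],0.05],
  [[0,0,0],[0,0,0],0.05],
  [[0,0,0],[0,0,0],0.05],
  [[0,0,0],[0,0,0],0.05],
  [[0,0,0],[0,0,0],0.05],
  [[0,0,0],[0,0,0],0.05],
  [[0,0,0],[0,0,0],0.05],
  [[0,0,0],[0,0,0],0.05],
])

```text
t: 3.95
eef_pos: [510.3, 213.1, 30.8]
tcp_rot: [-3.141, -0.0, -0.569]
ft_force: [0.3, 0.5, 1.5]
opening: 0.207
grip_force: 30.0
```

>>> move_arm([
  [[0,0,2],[0,0,0],0.05],
  [[0,0,4],[0,0,0],0.05],
  [[0,0,4.5],[0,0,0],0.05],
  [[0,0,4.5],[0,0,0],0.05],
  [[0.8,-4.8,0],[0,0,0],0.05],
  [[0.8,-4.8,0],[0,0,0],0.05],
  [[0.8,-4.8,0],[0,0,0],0.05],
  [[0.6,-3.6,0],[0,0,0],0.05],
  [[0,0,0],[0,0,0],0.05],
  [[0,0,0],[0,0,0],0.05],
])

```text
t: 4.95
eef_pos: [539.9, 32.3, 180.4]
tcp_rot: [3.141, 0.001, -0.571]
ft_force: [-0.8, -0.0, -1.0]
opening: 0.207
grip_force: 30.0
```

```bash
python3 - <<'E'
from h import *
ci=camera_info("wrist");im=read_camera("wrist");cv2.imwrite("pics/w2.png",im)
s=state();print(s["eef_pos"],s["tcp_rot"],s["ft_force"],s["moment"], px(ci,[559.6,-49.7,66]))
import pickle;pickle.dump(ci,open("w2.pkl","wb"))
E
```

```text
[539.81691955  33.15820549 180.45523496] [ 3.14125885e+00  7.31147693e-04 -5.70074061e-01] [ 0.91284646  0.44009109 -0.48233194] [ 0.07023342  0.05104902 -0.0141798 ] [396.91382142 161.69805707]
```

View pics/w2.png

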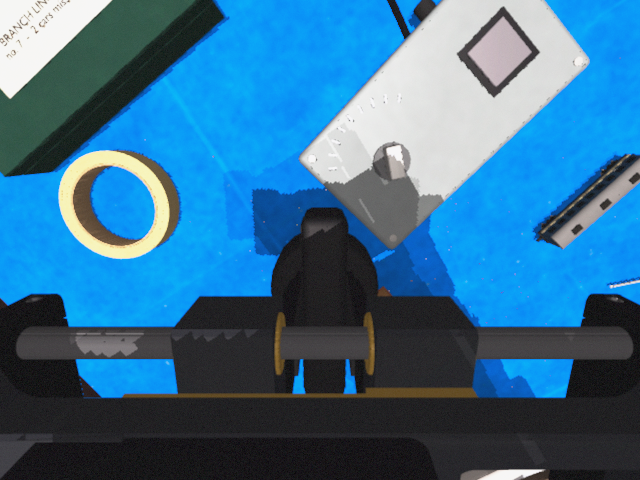

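The knob is held, with the skirt spanning about columns 272–378 and the shaft at about (392,160). I'll zoom in on both.

```bash
python3 - <<'E'
from h import *
im=cv2.imread("pics/w2.png")
a=cv2.resize(im[135:185,365:415],(400,400),interpolation=cv2.INTER_CUBIC)
b=im[190:310,260:390].astype(float);b=np.clip(b*2.5,0,255).astype('u1')
b=cv2.resize(b,(400,400),interpolation=cv2.INTER_CUBIC)
cv2.imwrite("pics/z2.png",np.hstack([a,b]))
E
```

```text
(no output)
```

View pics/z2.png

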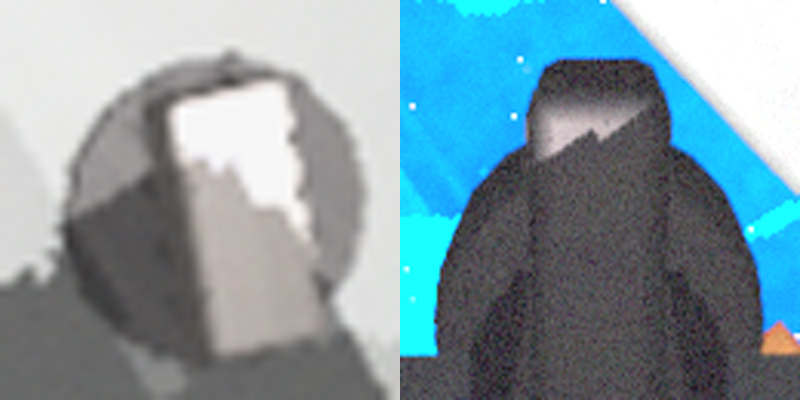

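In the left crop the blade's top corners are at about (168,100), (288,82), (322,330) and (212,355). In the right crop the lower edge of the bar's end is at row 58, about pixel row 207. I'll convert these.

```bash
python3 - <<'E'
from h import *
import pickle
ci=pickle.load(open("w2.pkl","rb"))
P=np.array([ray(ci,365+x/8,135+y/8,66) for x,y in [(168,100),(288,82),(322,330),(212,355)]])
d=(P[0]+P[1]-P[2]-P[3])/2;w=(P[0]+P[3]-P[1]-P[2])/2
print("blade",P.mean(0),np.hypot(*d[:2]),np.hypot(*w[:2]),np.degrees(np.arctan2(d[1],d[0])), np.degrees(np.arctan2(-w[0],w[1])))
t=np.array([539.8,33.2,180.4]);a=-.570;ux=np.array([np.cos(a),np.sin(a),0])
for off in(-3,0,3):
    z0=180.4-31
    print(off,"end lo",px(ci,t*[1,1,0]+ux*(46+off)+[0,0,z0+26]).round(1),"hi",px(ci,t*[1,1,0]+ux*(46+off)+[0,0,z0+56]).round(1))
T=np.array(ci["cam_to_world"]);R=lambda a:np.array([[np.cos(a),np.sin(a)],[-np.sin(a),np.cos(a)]])
k=[ray(ci,260+130*x/400,190+120*y/400,z0+26) for x,y in [(135,58),(265,62)]]
print("end lo from tcp, tool x,y':",[ (R(a)@(q-t)[:2]).round(1) for q in k])
# first picture: skirt circle / bar
c1=pickle.load(open("w1.pkl","rb"));im=cv2.imread("pics/w1.png")
print("w1 end lo,hi",[ray(c1,316,175,26).round(1),ray(c1,316,193,56).round(1)],"near top",ray(c1,319,267,56).round(1))
g=np.array([510.3,213.1]);print("pred w1",[px(c1,[*(g+ux[:2]*o),z]).round(1) for o,z in((46,26),(46,56),(-46,56))])
E
```

```text
blade [559.61970739 -48.84152616  66.        ] 24.887889363119037 11.468596032694702 -20.743249634709883 -22.256408278998194
-3 end lo [321.5 209.3] hi [321.1 221.9]
0 end lo [321.5 203.4] hi [321.1 214.9]
3 end lo [321.5 197.5] hi [321.  207.9]
end lo from tcp, tool x,y': [array([44. ,  8.9]), array([ 43.3, -12.4])]
w1 end lo,hi [array([547.2, 192.4,  26. ]), array([535.1, 199.9,  56. ])] near top [473.  238.7  56. ]
pred w1 [array([318.3, 171.1]), array([317.9, 173.5]), array([320.5, 267.7])]
```

>>> move_arm([
  [[1.0,-4.0,0],[0,0,0],0.05],
  [[1.07,-4.16,0],[0,0,0],0.05],
  [[0,0,-3],[0,0,0],0.05],
  [[0,0,-3],[0,0,0],0.05],
  [[0,0,-1.2],[0,0,0],0.05],
  [[0,0,-0.6],[0,0,0],0.05],
  [[0,0,0],[0,0,0],0.05],
  [[0,0,0],[0,0,0],0.05],
  [[0,0,0],[0,0,0],0.05],
])

```text
t: 5.9
eef_pos: [561.3, -48.5, 103.8]
tcp_rot: [-3.141, -0.002, -0.569]
ft_force: [-1.1, 0.5, -1.0]
opening: 0.205
grip_force: 30.0
```

>>> move_arm([
  [[0,0,-0.2],[0,0,0],0.05],
  [[0,0,-0.15],[0,0,0],0.05],
  [[0,0,-0.1],[0,0,0],0.05],
  [[0,0,0],[0,0,0],0.05],
  [[0,0,0],[0,0,0],0.05],
])

```text
t: 6.4
eef_pos: [560.8, -48.7, 98.1]
tcp_rot: [3.141, 0.0, -0.57]
ft_force: [0.7, 0.0, -1.7]
opening: 0.206
grip_force: 30.0
```

>>> move_arm([
  [[0,0,-0.1],[0,0,0],0.05],
  [[0,0,-0.05],[0,0,0],0.05],
  [[0,0,0],[0,0,0],0.05],
  [[0,0,0],[0,0,0],0.05],
])

```text
t: 6.8
eef_pos: [560.9, -48.7, 96.7]
tcp_rot: [3.142, -0.0, -0.57]
ft_force: [0.1, -0.2, 0.2]
opening: 0.211
grip_force: 30.0
```

>>> move_arm([
  [[0,0,-0.05],[0,0,0],0.05],
  [[0,0,-0.05],[0,0,0],0.05],
  [[0,0,0],[0,0,0],0.05],
  [[0,0,0],[0,0,0],0.05],
])

```text
t: 7.2
eef_pos: [561.0, -48.7, 96.2]
tcp_rot: [-3.141, -0.001, -0.57]
ft_force: [-1.9, -0.2, 6.1]
opening: 0.208
grip_force: 30.0
```

Contact at about 6 N. Now I'll turn slowly toward the blade angle.

>>> move_arm([
  [[0,0,0],[0,0,1.5],0.05],
  [[0,0,0],[0,0,1.5],0.05],
  [[0,0,0],[0,0,1.5],0.05],
  [[0,0,0],[0,0,1.5],0.05],
  [[0,0,0],[0,0,1],0.05],
  [[0,0,0],[0,0,1],0.05],
])

```text
t: 7.8
eef_pos: [560.7, -48.6, 95.4]
tcp_rot: [3.141, 0.001, -0.429]
ft_force: [0.2, 0.2, -1.8]
opening: 0.207
grip_force: 30.0
```

>>> move_arm([
  [[0,0,-0.05],[0,0,1],0.05],
  [[0,0,-0.05],[0,0,1],0.05],
  [[0,0,0],[0,0,1],0.05],
  [[0,0,0],[0,0,0],0.05],
])

```text
t: 8.2
eef_pos: [560.8, -48.7, 94.6]
tcp_rot: [3.141, 0.0, -0.377]
ft_force: [-0.1, 0.3, -1.1]
opening: 0.21
grip_force: 30.0
```

>>> move_arm([
  [[0,0,-0.1],[0,0,0],0.05],
  [[0,0,-0.1],[0,0,0],0.05],
  [[0,0,-0.1],[0,0,0],0.05],
  [[0,0,0],[0,0,0],0.05],
])

```text
t: 8.6
eef_pos: [560.8, -48.7, 91.5]
tcp_rot: [3.141, 0.0, -0.378]
ft_force: [0.3, 0.2, -1.6]
opening: 0.209
grip_force: 30.0
```

>>> move_arm([
  [[0,0,-0.2],[0,0,0],0.05],
  [[0,0,-0.2],[0,0,0],0.05],
  [[0,0,-0.2],[0,0,0],0.05],
  [[0,0,-0.2],[0,0,0],0.05],
  [[0,0,-0.2],[0,0,0],0.05],
  [[0,0,0],[0,0,0],0.05],
])

```text
t: 9.2
eef_pos: [560.7, -48.6, 81.3]
tcp_rot: [3.141, 0.0, -0.378]
ft_force: [-0.5, -0.1, -1.2]
opening: 0.211
grip_force: 30.0
```

>>> move_arm([
  [[0,0,-0.1],[0,0,0],0.05],
  [[0,0,-0.1],[0,0,0],0.05],
  [[0,0,-0.1],[0,0,0],0.05],
  [[0,0,0],[0,0,0],0.05],
  [[0,0,0],[0,0,0],0.05],
])

```text
t: 9.7
eef_pos: [560.9, -48.7, 78.8]
tcp_rot: [3.142, -0.0, -0.378]
ft_force: [-0.2, 0.8, -0.1]
opening: 0.21
grip_force: 30.0
```

>>> move_arm([
  [[0,0,-0.1],[0,0,0],0.05],
  [[0,0,-0.05],[0,0,0],0.05],
  [[0,0,0],[0,0,0],0.05],
  [[0,0,0],[0,0,0],0.05],
])

```text
t: 10.1
eef_pos: [561.0, -48.7, 78.7]
tcp_rot: [-3.142, -0.001, -0.377]
ft_force: [-4.7, 0.4, 18.4]
opening: 0.209
grip_force: 30.0
```

Seated: TCP z is 78.7 as expected, with 18 N on the collar. I'll release and lift.

>>> move_arm([
  [[0,0,0.1],[0,0,0],0.05],
  [[0,0,0],[0,0,0],0.2],
  [[0,0,0],[0,0,0],0.4],
  [[0,0,0],[0,0,0],0.5],
  [[0,0,0],[0,0,0],0.5],
  [[0,0,0],[0,0,0],0.5],
  [[0,0,1],[0,0,0],0.5],
  [[0,0,3],[0,0,0],0.5],
  [[0,0,4],[0,0,0],0.5],
  [[0,0,2],[0,0,0],0.5],
])

```text
t: 11.1
eef_pos: [561.6, -48.8, 181.7]
tcp_rot: [-3.141, -0.003, -0.377]
ft_force: [0.4, 0.9, -0.3]
opening: 0.499
grip_force: 0.0
```

>>> move_arm([
  [[0.67,-2.8,0],[0,0,0],0],
  [[0.67,-2.8,0],[0,0,0],0],
  [[0.67,-2.8,0],[0,0,0],0],
  [[0.67,-2.8,0],[0,0,0],0],
  [[0,0,0],[0,0,0],0],
  [[0,0,0],[0,0,0],0],
  [[0,0,0],[0,0,0],0],
  [[0,0,0],[0,0,0],0],
])

```text
t: 11.9
eef_pos: [587.5, -159.7, 178.5]
tcp_rot: [3.142, -0.0, -0.377]
ft_force: [0.2, -0.4, -0.8]
opening: 0.007
grip_force: 0.0
```

```bash
python3 - <<'E'
from h import *
im=read_camera("top");c=camera_info("wrist");w=read_camera("wrist");s=state();print(s["eef_pos"],s["opening"],px(c,[587,-160,48]))
a=cv2.resize(read_camera("scene")[170:290,250:390],(400,343),interpolation=cv2.INTER_CUBIC)
b=cv2.resize(w,(400,300));b=np.vstack([b,np.zeros((43,400,3),'u1')])
cv2.imwrite("pics/z3.png",np.hstack([a,b]))
E
```

```text
[ 587.61440528 -159.89219219  178.36021035] 0.0020596217294681814 [323.90123833 232.08767255]
```

View pics/z3.png

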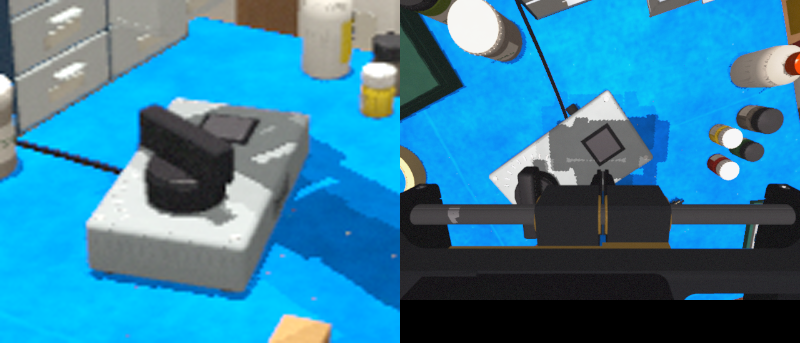

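The knob sits home on the collar, and the key shows at wrist pixel (325,232) against a prediction of (324,232). I'll go down and press it.

>>> move_arm([
  [[0,0,-4],[0,0,0],0],
  [[0,0,-4],[0,0,0],0],
  [[0,0,-3],[0,0,0],0],
  [[0,0,-1.4],[0,0,0],0],
  [[0,0,-0.4],[0,0,0],0],
  [[0,0,0],[0,0,0],0],
  [[0,0,0],[0,0,0],0],
  [[0,0,0],[0,0,0],0],
])

```text
t: 12.85
eef_pos: [588.3, -160.9, 51.5]
tcp_rot: [3.141, -0.002, -0.377]
ft_force: [-0.2, 0.3, -0.1]
opening: 0.004
grip_force: 0.0
```

>>> move_arm([
  [[0,0,-0.15],[0,0,0],0],
  [[0,0,-0.15],[0,0,0],0],
  [[0,0,-0.1],[0,0,0],0],
  [[0,0,0],[0,0,0],0],
])

```text
t: 13.25
eef_pos: [587.9, -160.8, 46.6]
tcp_rot: [3.142, -0.001, -0.378]
ft_force: [-1.0, 0.3, 6.6]
opening: 0.003
grip_force: 3.3
```

Force 6.6 N; I'll push a bit more, hold, and release.

>>> move_arm([
  [[0,0,-0.1],[0,0,0],0],
  [[0,0,0],[0,0,0],0],
  [[0,0,0],[0,0,0],0],
  [[0,0,0],[0,0,0],0],
  [[0,0,0],[0,0,0],0],
  [[0,0,0],[0,0,0],0],
])

```text
t: 13.85
eef_pos: [587.9, -160.8, 46.3]
tcp_rot: [3.141, -0.001, -0.378]
ft_force: [-3.0, 0.5, 11.5]
opening: 0.001
grip_force: 6.0
```

>>> move_arm([
  [[0,0,0.3],[0,0,0],0],
  [[0,0,1],[0,0,0],0],
  [[0,0,3],[0,0,0],0],
  [[0,0,4],[0,0,0],0],
  [[0,0,4],[0,0,0],0],
  [[0,0,2],[0,0,0],0],
  [[0,0,0],[0,0,0],0],
  [[0,0,0],[0,0,0],0],
])

```text
t: 14.65
eef_pos: [587.4, -160.6, 188.1]
tcp_rot: [3.141, -0.0, -0.378]
ft_force: [0.5, 0.7, -0.5]
opening: -0.001
grip_force: 0.0
```

```bash
python3 - <<'E'
from h import *
a=cv2.resize(read_camera("scene")[170:350,170:430],(520,360),interpolation=cv2.INTER_CUBIC)
cv2.imwrite("pics/z4.png",a);print(state()["ft_force"],state()["eef_pos"])
E
```

```text
[ 0.17424325  0.76031216 -0.0989413 ] [ 587.12784249 -160.44038831  187.33406473]
```

View pics/z4.png

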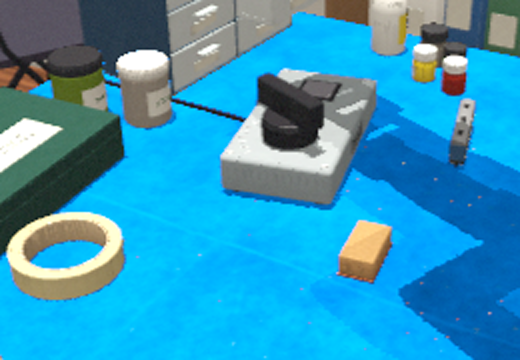

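The knob is seated upright at (290,110), the key is free, and the tape, block and coach haven't moved. Handing in.

```bash
python3 -c "
from cell import env
print(env.job_done())"
```

```text
the job is handed in; nothing more can be done
None
```

The knob is fully home on the shaft collar, the key was pressed at about 7–11 N for just over half a second and released, and the job was handed in at about 15 s with the arm clear and the bystanders unmoved. The hand-in returned no verdict.

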